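Stand the print sample board up on its wire leg

TASK

Stand the sample board up where it lies: swing the wire leg on its back fully out to its stop, then tip the board up about its bottom edge until it stands by itself, leaning back on the open leg. Lay it back onto the leg gently, do not let it drop, and leave the other things on the bench alone.

Things in the scene. Friction and masses are not known exactly. Their poses are not given: they have to be found in the camera images.
- board: Plywood sample board 200 x 180 x 12 mm, steel strip along the bottom, about 0.55 kg, lying face down. Origin: centre of its front (now lower) face. Own +x runs along the 200 mm to the bottom edge (at +100, on the left seen from the robot), -x to the top edge (at -100, on the right), +z out of its back. Two round samples (36 across, 30 thick, centres x -45, y +-45) are fixed to the front. Standing, it leans back about 0.28 rad, over its back.
- board_top (a point): Middle of the top edge, half way through the thickness: (-100, 0, +6) in the board frame. The bottom edge rests on the bench and the samples prop up this end, so the board slopes 0.232 rad; under the top edge are 46 mm of free height, clear for 37 mm in from the edge: a fingertip fits under. About 0.19 m high when the board stands.
- board_bottom (a point): Middle of the board's bottom edge, half way through the thickness: (+100, 0, +6) in the board's frame.
- leg (a joint): Angle of the leg from the board's back, rad: 0 folded flat, 0.70 fully open at its stop. A friction hinge (about 0.13 N m, 1 N at the foot): it stays where it is left. At the start it stands slightly off the back.
- leg_hinge (a point): Middle of the leg's hinge, on the back at (-40, 0, +18) in the board's frame; the hinge axis runs along the board's y.
- leg_foot (a point): Middle of the leg crossbar (its foot), 140 mm from the hinge, 5 mm past the bottom edge when folded. The leg is a U of 10 mm round steel bar: two side bars 116 mm apart (centres) and the crossbar, parallel to the bottom edge. The loop is open (106 mm wide): a fingertip can go in and under the crossbar, or pinch it. The foot swings up and back as the leg opens.
- cork_pot: Bystander: ribbed cork pot, 90 across, 75 mm high; origin under its centre.
- cork_cup: Bystander: ribbed cork cup, 68 across, 55 mm high; origin under its centre.
- wave_vase: Bystander: wavy cream printed vase, 100 across, 115 mm high; origin under its centre.
- pellet_jar: Bystander: clear jar with a white lid, 76 across, 100 mm high; origin under its centre.
- scraper: Bystander: spatula lying flat on the bench, handle to its own -x.
- wrench: Bystander: wrench lying flat on the bench, handle to its own -x.
- spool: Bystander: empty black spool, 100 across, 48 mm high; origin under its centre.

How it is judged:
By the outcome, as a careful person would: the job done as asked, in the order asked, and still so for the second after the job is handed in, with the robot touching nothing.
It also fails if it takes over 64 s, if anything falls off the work surface, if the arm or the gripper's body presses on something with over 40 N, if the wrist force passes 120 N, or if a joint passes its speed limit or range.

ROBOT

A 6-joint arm with a two-finger parallel gripper is mounted at the origin on the work surface. World frame = base frame: x ahead of the robot, y to its left, z up, the work surface at z = 0. Lengths are in m, angles in rad, forces in N, time in s.
With the tool pointing down it reaches from about 0.35 to 0.875 m from the base axis. Payload 4.2 kg.
Tool frame: the origin (TCP) lies at the very end of the fingers, on their centre line; the grasp point (between the pads) lies 19 mm behind it; z points along the fingers, y is the line along which they close (so a half turn about z gives the same grasp; the last joint's range is limited). The gripper opens to 87 mm and grips with 3 to 60 N. Pads are 19 mm wide; open, the fingers measure 117 mm over their backs; the gripper's body (75 mm by 190 mm) begins 51 mm behind the grasp point.
Start: joints at [-0.991, 0.385, 0.008, 0, -1.194, -0.259], TCP at [0.197, -0.593, 0.194] pointing down, gripper open.
Joint ranges: [-3.14, 3.14], [-1.21, 2.06], [-1.07, 1.41], [-3.16, 2.05], [-2.99, -0.16], [-3.1, 3.1]. Speed limits (rad/s): [2.79, 2.79, 3.14, 3.14, 3.14, 3.14].

INTERFACE

Orientations are given as [roll, pitch, yaw] about the fixed x, y, z axes, in that order (R = Rz(yaw) Ry(pitch) Rx(roll)).
In Python, from plant import env gives the robot as it stands.
- The arm moves only by the tool servo_tool, never from a script. Its argument "series" is a list that holds one entry, the list of rows, each a list of 4 numbers: the shift along the tool's x, y, z in mm, then the turn about the tool's z in rad. A call has 1 to 12 rows; each row is the pose to reach, as a shift and turn from the pose commanded when the call began, along the tool's axes at that moment; what a row does not reach only later rows make up. A row lasts 1/8 s, in which the tool goes at most 62.5 mm and 10.7 degrees, less where a joint would pass 70% of its speed; a pose out of reach is approached as far as the arm can. A call with a gripper value outside its range is refused whole. "claw" is the finger opening in mm, from 0 to 87, set as the call begins (left out, the last holds). The fingers move at their own pace and stop on an object; the grip force is fixed at half the most. Time passes only in rows, so rows that repeat a pose let the fingers close. It gives the time, the measured TCP pose, the force, the opening and the grip force at its end, in the units of the state.
- env.get_obs(): the state, without advancing time (a new reading comes with each control period).
- env.capture(name): name is "side" or "top" or "wrist"; returns the picture (400x640x3 uint8, red, green, blue); there is no depth.
- env.camera_params(name): a dict with "fx", "fy", "cx", "cy" (pixels), "k1" (the pictures are not rectified: a ray, as slopes to the right and down, at radius r is drawn at 1 + k1 r^2 times it, then the intrinsics apply), "world_to_cam" (4x4, takes a point from world to camera coordinates); the wrist camera has in their place "T_tool_cam" (4x4, takes a point from camera to tool coordinates, whose origin is the TCP and whose axes are the flange's). Camera axes: x right, y down, z forward; pixel columns grow to the right and rows downward; lengths in m; the calibration is good to about 2 mm. A picture is of the moment at which its call begins: read the wrist's pose just before it. camera_params takes no time and is no camera call.
- env.sign_off(): hands the job in; it is judged then, once.
The state is a dict: "time": time; "joint_pos": joint angles; "joint_velocities": joint speeds; "joint_efforts": joint torques, N m; "tool_pos": TCP position; "ee_rot": TCP orientation; "ft_force": force on the tool from outside, world axes, zero at the start; "wrist_torque": the same for the moment, N m; "opening": finger opening in m; "grasp_force": force on a finger pad.
Only numpy, scipy, OpenCV 4.12 (cv2) and the standard library are available. Lean on these libraries where they do the work, as an engineer would, in place of code of your own. Each camera call takes 0.05 s, during which the arm holds its last target. There are 200 camera calls.

## Working session

There is one attempt and no reset: what is moved stays moved. The work goes in short steps, Python scripts to look and compute and a tool call to move; the robot and the scene stay as the last step left them, time stands still between calls to the robot, and variables do not carry over. Pictures are saved under pics/ and viewed, at most 10 in all, crops included, and the job is handed in when it is done.

Besides the shell and the picture viewer there is one more tool, called after ">>>" by a JSON object that holds its "method" and its "body". servo_tool: Moves the arm, as the interface text tells. Its arguments: {"type":"object","properties":{"series":{"type":"array","items":{"type":"array","items":{"type":"array","items":{"type":"number"}}}},"claw":{"type":"number"}},"required":["series"]}

```bash
ls; mkdir -p pics; python3 - <<'E'
from plant import env
import cv2,numpy as np
o=env.get_obs(); print(o)
for n in("side","top"):
    cv2.imwrite(f"pics/{n}0.png",env.capture(n)[:,:,::-1]); print(n,env.camera_params(n))
print(env.camera_params("wrist"))
E
```

```text
pics
{'time': 0.0, 'joint_pos': array([-9.91415694e-01,  3.85574766e-01,  6.60485536e-03, -5.12518350e-04,
       -1.19398240e+00, -2.58589735e-01]), 'joint_velocities': array([ 1.05583401e-03, -1.31806229e-03, -1.91810272e-03, -1.00353467e-03,
        3.23952180e-05,  6.90300795e-05]), 'joint_efforts': array([-2.18844377e-05, -3.90666318e+01,  1.87398756e+01,  4.21993867e+00,
        1.08944948e-02, -2.03162449e-04]), 'tool_pos': array([ 0.19687292, -0.59247628,  0.19333846]), 'ee_rot': array([ 3.13938655e+00, -9.10119039e-05, -2.82099076e+00]), 'ft_force': array([-0.48027799, -0.82481153,  0.6963408 ]), 'wrist_torque': array([-0.00804634, -0.02590151,  0.02644674]), 'grasp_force': 0.0, 'opening': 0.08685613290346558}
side {'fx': 401.27736515964864, 'fy': 401.27736515964864, 'cx': 327.2723523543062, 'cy': 201.35109632221597, 'k1': -0.07427514883623648, 'world_to_cam': array([[-0.82086241, -0.57105216, -0.00918355,  0.46077799],
       [-0.32947314,  0.48661507, -0.80910644,  0.26331383],
       [ 0.46651083, -0.66113933, -0.58759036,  0.95645377],
       [ 0.        ,  0.        ,  
[... 208 characters left out ...]
459,  0.03350978, -0.05152832],
       [-0.98677957, -0.0275985 , -0.15970096,  0.58667108],
       [ 0.16049556, -0.02946995, -0.98659652,  1.00806041],
       [ 0.        ,  0.        ,  0.        ,  1.        ]])}
{'fx': 275.9549838205848, 'fy': 275.9549838205848, 'cx': 317.7544502895782, 'cy': 199.390678487895, 'k1': -0.02473310990508393, 'T_tool_cam': array([[-1.66955599e-03, -9.53419770e-01, -3.01642097e-01,
         8.31964828e-02],
       [ 9.99998390e-01, -1.79021297e-03,  1.23560770e-04,
        -2.47440644e-04],
       [-6.57808874e-04, -3.01641405e-01,  9.53421224e-01,
        -1.90571984e-01],
       [ 0.00000000e+00,  0.00000000e+00,  0.00000000e+00,
         1.00000000e+00]])}
```

View pics/top0.png

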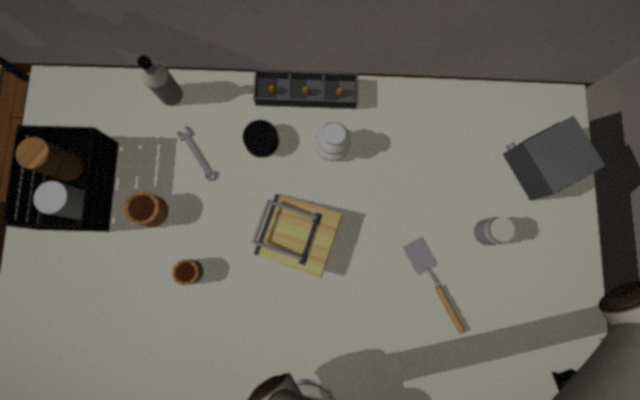

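View pics/side0.png

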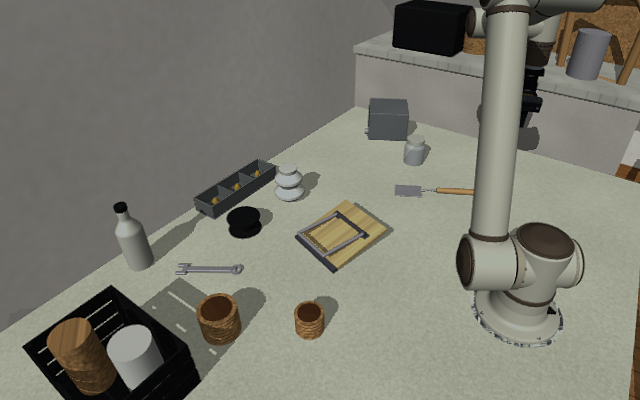

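```bash
cat > h.py <<'E'
import numpy as np, cv2
from plant import env
from scipy.spatial.transform import Rotation as Rn
def KD(p): return np.array([[p['fx'],0,p['cx']],[0,p['fy'],p['cy']],[0,0,1.]]),np.array([p['k1'],0,0,0.])
def w2c(n,p):
    if n!="wrist": return p['world_to_cam']
    o=env.get_obs(); T=np.eye(4); T[:3,:3]=Rn.from_euler('xyz',o['ee_rot']).as_matrix(); T[:3,3]=o['tool_pos']
    return np.linalg.inv(T@p['T_tool_cam'])
def rays(n,uv,M=None):
    p=env.camera_params(n); K,D=KD(p); M=w2c(n,p) if M is None else M
    x=cv2.undistortPoints(np.float64(uv).reshape(-1,1,2),K,D).reshape(-1,2)
    d=np.c_[x,np.ones(len(x))]@M[:3,:3]; return -M[:3,:3].T@M[:3,3],d
def plane(n,uv,z,M=None):
    c,d=rays(n,uv,M); return c+d*((np.asarray(z)-c[2])/d[:,2])[:,None]
def proj(n,P,M=None):
    p=env.camera_params(n); K,D=KD(p); M=w2c(n,p) if M is None else M
    return cv2.projectPoints(np.float64(P).reshape(-1,1,3),cv2.Rodrigues(M[:3,:3])[0],M[:3,3],K,D)[0].reshape(-1,2)
def cross(uv1,uv2,n1="top",n2="side"):
    c,d=rays(n1,[uv1]);e,f=rays(n2,[uv2]); d=d[0];f=f[0]
    s=np.linalg.lstsq(np.c_[d,-f],e-c,rcond=None)[0]; a=c+s[0]*d;b=e+s[1]*f
    return (a+b)/2,np.linalg.norm(a-b)
E
python3 - <<'E'
import cv2,numpy as np
t=cv2.imread("pics/top0.png")[185:285,240:360]; s=cv2.imread("pics/side0.png")[190:280,285:405]
h=cv2.cvtColor(t,cv2.COLOR_BGR2HSV); print(np.median(h[:8,:8],axis=(0,1)))
a=cv2.resize(t,None,fx=6,fy=6,interpolation=cv2.INTER_CUBIC);a=cv2.convertScaleAbs(a,alpha=1.4)
cv2.imwrite("pics/tc.png",a[:600]); cv2.imwrite("pics/sc.png",cv2.resize(s,None,fx=6,fy=6,interpolation=cv2.INTER_CUBIC))
E
```

```text
[ 26.  24. 144.]
```

View pics/tc.png

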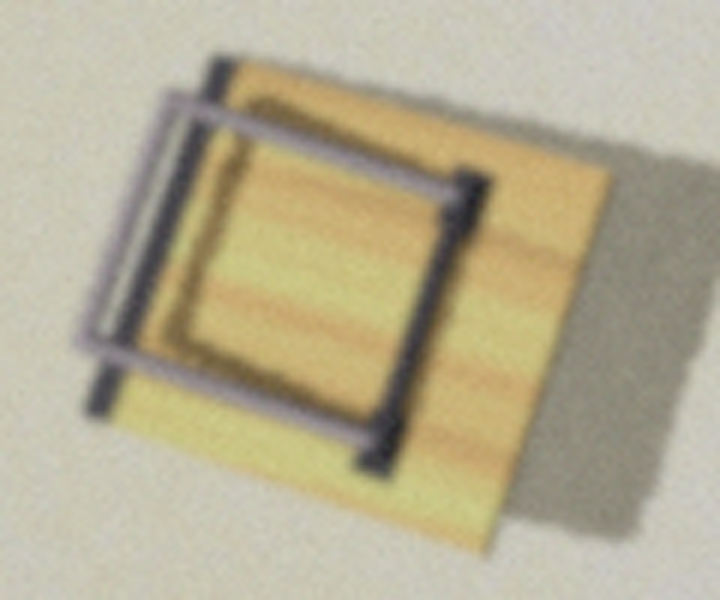

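View pics/sc.png

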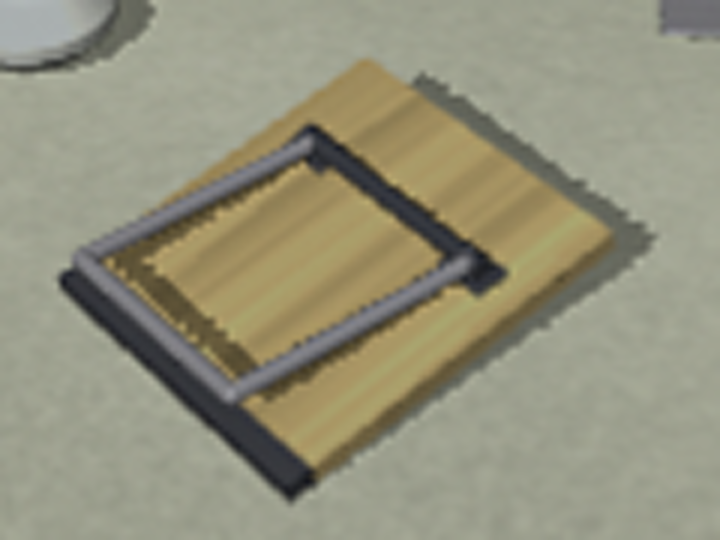

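```bash
cat > m.py <<'E'
from h import *
f=lambda x,y,a,b:((x+.5)/6-.5+a,(y+.5)/6-.5+b)
T=lambda x,y:f(x,y,240,185); S=lambda x,y:f(x,y,285,190)
c=plane("top",[T(212,58),T(610,172),T(488,553),T(88,412)],[.0117,.0577,.0577,.0117])
print("top corners bf,tf,tn,bn\n",c.round(4))
print([np.linalg.norm(c[i]-c[(i+1)%4]).round(4) for i in range(4)])
c2=plane("side",[S(612,235),S(368,58)],.0577);print("side tn,tf",c2.round(4))
print("far foot",cross(T(168,97),S(82,255)),"near",cross(T(88,345),S(230,395)))
print("hinge far",cross(T(455,195),S(310,142)),"near",cross(T(375,435),S(465,260)))
print("tn",cross(T(488,553),S(612,235)),"tf",cross(T(610,172),S(368,58)))
E
python3 m.py
```

```text
top corners bf,tf,tn,bn
 [[ 0.6072  0.0964  0.0117]
 [ 0.5521 -0.0888  0.0577]
 [ 0.3822 -0.0377  0.0577]
 [ 0.4403  0.1464  0.0117]]
[np.float64(0.1987), np.float64(0.1773), np.float64(0.1984), np.float64(0.1742)]
side tn,tf [[ 0.3799 -0.0305  0.0577]
 [ 0.5504 -0.0858  0.0577]]
far foot (array([0.58206056, 0.11201769, 0.04921271]), np.float64(6.631519010732724e-07)) near (array([0.47143703, 0.1444973 , 0.04406514]), np.float64(0.004721817393725007))
hinge far (array([ 0.54109022, -0.01916038,  0.04981248]), np.float64(0.0008552651305272608)) near (array([0.43258822, 0.0135768 , 0.04834947]), np.float64(0.00029943269283213273))
tn (array([ 0.38250528, -0.03767193,  0.05147774]), np.float64(0.0010862728358010047)) tf (array([ 0.5524198 , -0.08905086,  0.05496132]), np.float64(1.602922341989085e-05))
```

```bash
cat >> h.py <<'E'
def go(x,y,z,yang=None):
    """tool shift (mm) and turn to put TCP at x,y,z and the tool y axis at world angle yang (mod pi)"""
    o=env.get_obs(); R=Rn.from_euler('xyz',o['ee_rot']).as_matrix()
    s=R.T@(np.array([x,y,z])-o['tool_pos'])*1e3
    t=0
    if yang is not None:
        a=np.arctan2(R[1,1],R[0,1]); t=-((yang-a+np.pi/2)%np.pi-np.pi/2)
    print("shift",s.round(1),"turn",round(t,3),"t",round(o['time'],2),"F",o['ft_force'].round(2),"J",o['joint_pos'].round(2),"op",round(o['opening'],4))
E
python3 -c "
from h import *
go(.526,.127,.12,1.276)
print(plane('top',[(334,130),(261,138),(202,270),(497,225)],[.115,.048,.055,.1]).round(3))"
```

```text
shift [-539.1  579.    74.5] turn 0.615 t 0.1 F [-0.29  0.59 -0.47] J [-0.99  0.39  0.01 -0.   -1.19 -0.26] op 0.0874
[[ 0.766 -0.062  0.115]
 [ 0.76   0.139  0.048]
 [ 0.392  0.275  0.055]
 [ 0.526 -0.496  0.1  ]]
```

>>> {"method": "servo_tool", "body": {"series": [[[-539, 579, 20, 0.615], [-539, 579, 20, 0.615], [-539, 579, 20, 0.615], [-539, 579, 20, 0.615], [-539, 579, 20, 0.615], [-539, 579, 20, 0.615], [-539, 579, 20, 0.615], [-539, 579, 20, 0.615], [-539, 579, 20, 0.615], [-539, 579, 20, 0.615], [-539, 579, 20, 0.615], [-539, 579, 20, 0.615]]], "claw": 40}}

```text
time: 1.6
tool_pos: [0.5044, 0.0804, 0.1756]
ee_rot: [-3.141, -0.0, 2.848]
ft_force: [0.4, -0.6, 0.9]
opening: 0.04
grasp_force: 0.0
```

```bash
python3 -c "
from h import *
go(.526,.127,.030,1.276)"
```

```text
shift [ -7.2  50.9 145.6] turn 0.001 t 1.6 F [ 0.43 -0.57  0.87] J [ 0.48  0.21 -0.3   0.   -1.07 -2.34] op 0.04
```

>>> {"method": "servo_tool", "body": {"series": [[[-5, 35, 70, 0], [-5, 35, 70, 0], [-5, 35, 70, 0], [-5, 35, 70, 0]]]}}

```text
time: 2.1
tool_pos: [0.5198, 0.1098, 0.1075]
ee_rot: [3.14, 0.002, 2.847]
ft_force: [0.1, -0.4, 0.7]
opening: 0.0398
grasp_force: 0.0
```

```bash
python3 -c "
from h import *
cv2.imwrite('pics/w1.png',env.capture('wrist')[:,:,::-1])
go(.526,.127,.030,1.276)"
```

```text
shift [-0.7 18.1 77.7] turn -0.0 t 2.15 F [-0.26  0.56 -0.12] J [ 0.51  0.31 -0.35  0.   -0.91 -2.38] op 0.0402
```

View pics/w1.png

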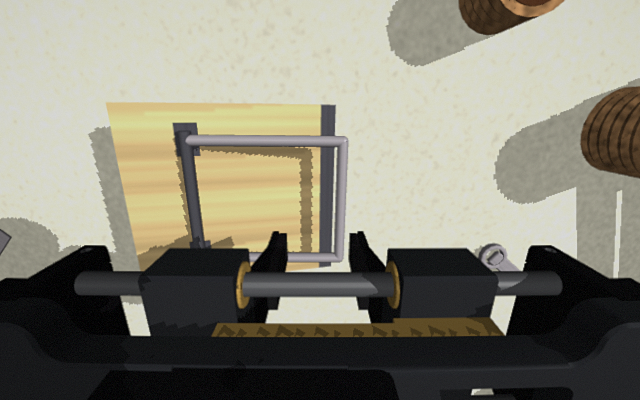

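```bash
python3 -c "
from h import *
p=plane('wrist',[(343,142),(338,258)],.047);print(p.round(4),p.mean(0).round(4), np.linalg.norm(p[0]-p[1]))
d=p[0]-p[1];print(np.arctan2(d[1],d[0])+np.pi/2)
q=plane('wrist',[(335,105),(106,103)],[.0117,.0577]);print(q.round(4))"
```

```text
[[0.4715 0.1483 0.047 ]
 [0.5829 0.1122 0.047 ]] [0.5272 0.1303 0.047 ] 0.11711792450486913
4.399540287638262
[[ 0.4389  0.1524  0.0117]
 [ 0.3806 -0.0324  0.0577]]
```

>>> {"method": "servo_tool", "body": {"series": [[[-1, 20, 35, 0], [-1, 20, 74, 0.01], [-1, 20, 74, 0.01], [-1, 20, 74, 0.01]]]}}

```text
time: 2.65
tool_pos: [0.5273, 0.1293, 0.0339]
ee_rot: [3.139, 0.003, 2.837]
ft_force: [-0.4, 0.4, 0.5]
opening: 0.0399
grasp_force: 0.0
```

>>> {"method": "servo_tool", "body": {"series": [[[0, 0, 0, 0], [0, 0, 0, 0], [0, 0, 0, 0]]], "claw": 11}}

```text
time: 3.02
tool_pos: [0.5262, 0.1294, 0.0325]
ee_rot: [3.141, 0.001, 2.837]
ft_force: [0.2, 0.1, 0.7]
opening: 0.0176
grasp_force: 0.0
```

>>> {"method": "servo_tool", "body": {"series": [[[0, 0, 0, 0], [0, 0, 0, 0]]], "claw": 10}}

```text
time: 3.28
tool_pos: [0.5258, 0.1293, 0.0318]
ee_rot: [-3.141, -0.0, 2.837]
ft_force: [0.1, -0.5, 0.4]
opening: 0.011
grasp_force: 0.0
```

>>> {"method": "servo_tool", "body": {"series": [[[0, 0, 0, 0]]], "claw": 9.5}}

```text
time: 3.4
tool_pos: [0.5258, 0.1293, 0.0317]
ee_rot: [-3.141, -0.0, 2.837]
ft_force: [-0.6, 0.4, 0.1]
opening: 0.0099
grasp_force: 0.0
```

>>> {"method": "servo_tool", "body": {"series": [[[0, 0, 0, 0]]], "claw": 8.5}}

```text
time: 3.52
tool_pos: [0.5258, 0.1293, 0.0317]
ee_rot: [-3.141, -0.0, 2.837]
ft_force: [0.9, 0.3, 1.6]
opening: 0.009
grasp_force: 0.0
```

>>> {"method": "servo_tool", "body": {"series": [[[0, 0, 0, 0]]], "claw": 6}}

```text
time: 3.65
tool_pos: [0.5259, 0.1293, 0.0318]
ee_rot: [-3.142, -0.0, 2.837]
ft_force: [-1.0, 0.2, 0.2]
opening: 0.007
grasp_force: 0.0
```

```bash
python3 -c "
from h import *
a=env.capture('side')[170:290,270:420,::-1];cv2.imwrite('pics/s2.png',cv2.resize(a,None,fx=5,fy=5,interpolation=cv2.INTER_CUBIC))
print(env.get_obs()['opening'],env.get_obs()['grasp_force'])"
```

```text
0.006327308770266737 0.0
```

View pics/s2.png

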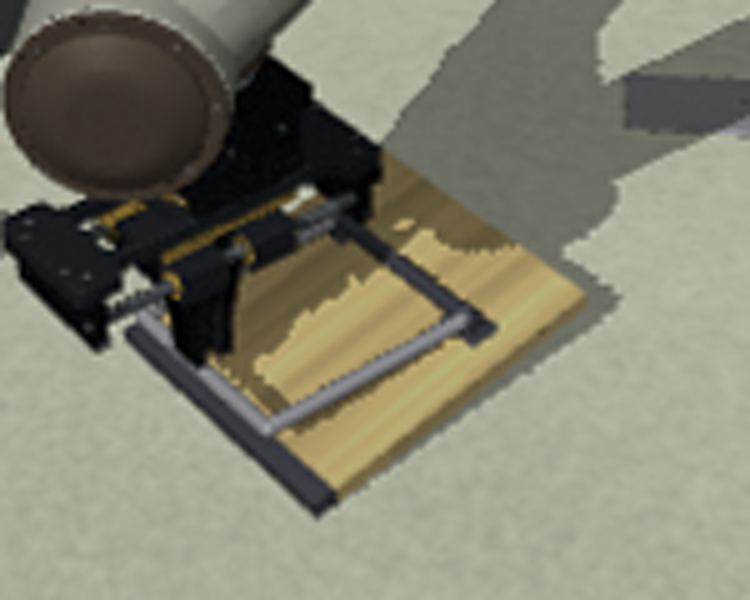

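```bash
python3 -c "
from h import *
P=env.get_obs()['tool_pos'];print(P)
b=np.array([np.cos(1.268),np.sin(1.268),0]);w=np.array([b[1],-b[0],0])
for n in('side','top'):
  for k in(0,.01,.02):print(n,((proj(n,[P+k*b+[0,0,.015]])-[270,170])*5).round(0))
S=lambda x,y:((x+.5)/5-.5+270,(y+.5)/5-.5+170)
for z in(.03,.035,.04,.045,.05):
  q=plane('side',[S(268,428),S(140,312)],z);print(z,q.round(4), ((q-P)@b).round(4))
I=env.capture('top');cv2.imwrite('pics/t2.png',cv2.resize(I[185:285,230:350,::-1],None,fx=6,fy=6,interpolation=cv2.INTER_CUBIC))
"
```

```text
[0.52586147 0.12926022 0.03176744]
side [[203. 369.]]
side [[188. 376.]]
side [[173. 384.]]
top [[-48. 256.]]
top [[-66. 250.]]
top [[-83. 244.]]
0.03 [[0.4822 0.1324 0.03  ]
 [0.5987 0.0955 0.03  ]] [-0.01   -0.0105]
0.035 [[0.4791 0.1367 0.035 ]
 [0.5948 0.1    0.035 ]] [-0.0069 -0.0074]
0.04 [[0.476  0.1409 0.04  ]
 [0.5909 0.1045 0.04  ]] [-0.0037 -0.0042]
0.045 [[0.4729 0.1451 0.045 ]
 [0.5871 0.109  0.045 ]] [-0.0006 -0.0011]
0.05 [[0.4698 0.1494 0.05  ]
 [0.5832 0.1135 0.05  ]] [0.0025 0.002 ]
```

View pics/t2.png

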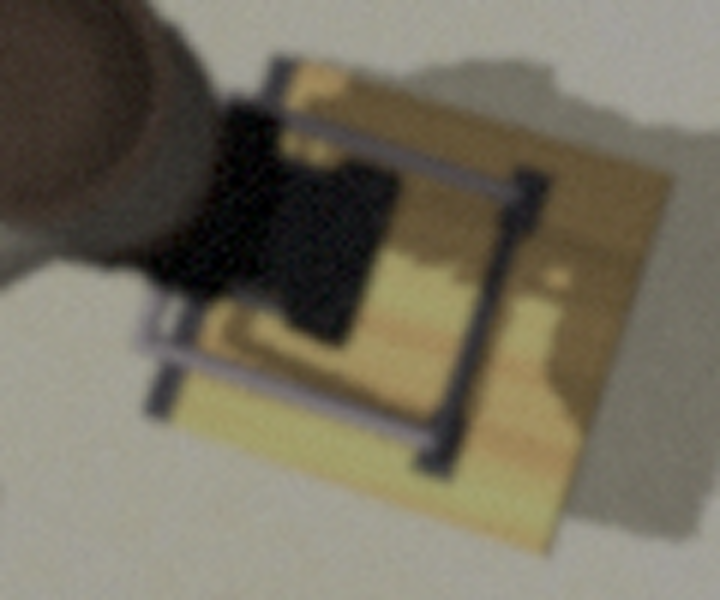

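```bash
python3 -c "
from h import *
I=env.capture('side');g=cv2.cvtColor(I,cv2.COLOR_RGB2GRAY)
print('cols 294..330');
for r in range(224,260):print(r,' '.join('%3d'%v for v in g[r,294:330]))
"
```

```text
cols 294..330
224  73 133 179 134  76  10   7   9  36  69  70  34  26  28  28  23  24  20  18  22  19  16   4  23  62  74  54  74  99  97  95  97  96  92  83  81
225  93 182 177 178 167  74  10   8  49 103 112  80  21  25  24  19  21  20  20  19  20  18   1  25  72  97  97  96  95  95  97  97  93  86  81  82
226  78 179 174 172 175 167  54  25  47  71  91 115  25  16  19  18  18  20  20  18  21  18   2  45 100  97  95  93  96  98  95  91  83  81  82  84
227  86 183 175 162 167 160 107  69  78  73  69  89  58  18  21  19  20  20  21  20  17   9   3  48 100  94  93  97  98  94  87  82  82  83  85  88
228 129 176 163  78  92  61  77  69  61  49  52  81  45  16  19  20  20  19  19  12  10   3  10  53  97  97  98  96  91  85  81  82  84  85  88  90
229 168  95 105  64  76  67  57  53  53  15  49  99  25  19  20  20  17  11   8   9  12   4  21  68 101  99  96  90  84  82  84  85  87  88  90  92
230  95  62  74  65  55  58  67  62  85  38   0   9  21  18  18   9   7   7   7  13  13   1  33  83 100  93  88  82  81  84  86  88  89  92  90  88
231  49  44  54  55  67  95 134  96  81  35   1   
[... 3541 characters left out ...]
 176 174 171 170 172 172 173 174 176 169 115  51  46  58  61  57  59  78 118 144 165 132 116 107 102  88  86
256 170 169 167 168 172 171 166 166 172 178 176 172 170 171 177 177 172 170 174 169 115  53  46  57  60  58  57  76 125 138 109  98 128 162 148  96
257 170 169 167 168 171 174 171 172 177 177 176 173 174 175 178 178 172 174 176 175 167 114  52  45  58  59  59  57  64  79  70 115 154 154 147 142
258 177 172 169 168 168 170 173 174 174 172 171 170 173 172 170 171 175 178 178 178 176 168 117  64  44  56  60  58  57  58  56  67 109 141 144 147
259 174 171 168 167 168 173 179 176 172 170 171 172 173 171 168 170 171 173 175 172 175 181 174 138  65  40  57  60  59  59  59  58  65 106 145 153
```

>>> {"method": "servo_tool", "body": {"series": [[[0, 0, 0, 0], [0, 0, 0, 0]]], "claw": 0}}

```text
time: 4.05
tool_pos: [0.5259, 0.1293, 0.0318]
ee_rot: [3.142, 0.0, 2.837]
ft_force: [-0.4, -0.3, 1.0]
opening: 0.001
grasp_force: 0.0
```

```bash
python3 -c "
from h import *
p=env.camera_params('wrist');K,D=KD(p);M=np.linalg.inv(p['T_tool_cam'])
for y in(-.02,.02):
  for x in(-.0095,0,.0095):
    for z in(0,-.019,-.03):
      P=np.array([[x,y,z]]);print(P,cv2.projectPoints(P,cv2.Rodrigues(M[:3,:3])[0],M[:3,3],K,D)[0].ravel().round(1))
I=cv2.imread('pics/w1.png');print(I[225:262:3,268:290:3].mean(2).round(0))
s=cv2.imread('pics/side0.png',0);u=proj('side',[[.1969,-.5925,.1933],[.1969,-.5925,.2233]]);print(u)
c=int(u[0,0]);r=int(u[0,1])
for rr in range(r-16,r+10):print(rr,' '.join('%3d'%v for v in s[rr,c-22:c+22:2]), c-22)
"
```

```text
[[-0.0095 -0.02    0.    ]] [291.7 240. ]
[[-0.0095 -0.02   -0.019 ]] [289.3 252.1]
[[-0.0095 -0.02   -0.03  ]] [287.7 260.2]
[[ 0.   -0.02  0.  ]] [291.3 228.5]
[[ 0.    -0.02  -0.019]] [288.8 239.7]
[[ 0.   -0.02 -0.03]] [287.1 247.2]
[[ 0.0095 -0.02    0.    ]] [290.9 216.7]
[[ 0.0095 -0.02   -0.019 ]] [288.3 226.9]
[[ 0.0095 -0.02   -0.03  ]] [286.6 233.7]
[[-0.0095  0.02    0.    ]] [344.3 239.9]
[[-0.0095  0.02   -0.019 ]] [346.9 252. ]
[[-0.0095  0.02   -0.03  ]] [348.6 260.1]
[[0.   0.02 0.  ]] [344.7 228.4]
[[ 0.     0.02  -0.019]] [347.3 239.6]
[[ 0.    0.02 -0.03]] [349. 247.]
[[0.0095 0.02   0.    ]] [345.1 216.6]
[[ 0.0095  0.02   -0.019 ]] [347.7 226.7]
[[ 0.0095  0.02   -0.03  ]] [349.5 233.6]
[[185. 184. 183. 184. 184. 182. 181. 180.]
 [178. 179. 179. 178. 177. 177. 175. 177.]
 [175. 176.  65.  47. 180. 177. 175. 173.]
 [168. 115.  12.   9.  16.   8.  55. 169.]
 [170.  35.   9.  12.  12.  16.  47. 185.]
 [178.   0.  10.  15.  19.  17.  47. 187.]
 [119.   9.   2.  20.  19.  16.  34. 192.]
 [ 19.  11.  15.  18.  12.  10.  37. 187.]
 [  2.   2.  11.  14.  10.   4.  25. 1
[... 2032 characters left out ...]
  68  68  68  70  69  70 493
131 150 154 162 164 165 162 160 157 154 149 142 132 113  64  68  68  67  69  68  69  69  71 493
132 150 155 163 164 165 161 160 157 154 148 140 132 112  64  66  68  67  68  69  68  70  70 493
133 151 155 162 164 166 161 161 157 153 148 139 130 112  65  67  67  67  69  68  69  69  71 493
134 151 156 163 164 165 161 161 157 153 148 139 129 112  66  67  68  67  69  68  68  69  69 493
135 151 156 163 165 164 161 161 157 154 148 139 129 110  66  68  68  68  68  68  68  67  69 493
136 151 157 163 164 165 161 160 156 153 147 139 128 108  65  68  67  68  68  68  67  68  69 493
137 152 157 163 164 165 161 160 156 153 147 138 127 106  64  67  66  67  68  67  67  69  68 493
```

>>> {"method": "servo_tool", "body": {"series": [[[0, 0, -5, 0], [0, 0, -5, 0], [0, 0, -5, 0]]], "claw": 28}}

```text
time: 4.42
tool_pos: [0.5259, 0.1293, 0.0369]
ee_rot: [3.141, 0.0, 2.837]
ft_force: [0.0, -1.0, 0.1]
opening: 0.023
grasp_force: 0.0
```

>>> {"method": "servo_tool", "body": {"series": [[[0, 0, 6, 0], [0, 0, 12, 0], [0, 0, 17, 0], [0, 0, 17, 0]]]}}

```text
time: 4.92
tool_pos: [0.5254, 0.129, 0.0191]
ee_rot: [-3.141, -0.001, 2.837]
ft_force: [0.1, 0.5, -0.3]
opening: 0.0281
grasp_force: 0.0
```

>>> {"method": "servo_tool", "body": {"series": [[[0, 0, 4, 0], [0, 0, 7, 0], [0, 0, 7, 0], [0, 0, 7, 0]]]}}

```text
time: 5.42
tool_pos: [0.5259, 0.1293, 0.0129]
ee_rot: [3.141, 0.0, 2.837]
ft_force: [-0.2, 0.7, -0.2]
opening: 0.0277
grasp_force: 0.0
```

>>> {"method": "servo_tool", "body": {"series": [[[0, 0, 0, 0], [0, 0, 0, 0], [0, 0, 0, 0]]], "claw": 9}}

```text
time: 5.8
tool_pos: [0.5262, 0.1297, 0.0129]
ee_rot: [3.141, 0.001, 2.837]
ft_force: [-1.1, 3.4, -1.2]
opening: 0.0113
grasp_force: 1.2
```

>>> {"method": "servo_tool", "body": {"series": [[[0, 0, 0, 0], [0, 0, 0, 0]]]}}

```text
time: 6.05
tool_pos: [0.5264, 0.13, 0.0129]
ee_rot: [3.14, 0.001, 2.838]
ft_force: [-0.1, 2.9, -0.1]
opening: 0.0095
grasp_force: 13.3
```

>>> {"method": "servo_tool", "body": {"series": [[[0, 0, 0, 0], [0, 0, 0, 0]]], "claw": 4}}

```text
time: 6.3
tool_pos: [0.5263, 0.1296, 0.0129]
ee_rot: [3.141, 0.001, 2.838]
ft_force: [1.0, 4.2, -0.6]
opening: 0.0085
grasp_force: 30.0
```

```bash
python3 -c "
from h import *
o=env.get_obs();print(o['tool_pos'],o['opening'],o['grasp_force'],o['ft_force'],o['wrist_torque'])
I=env.capture('side');g=cv2.cvtColor(I,cv2.COLOR_RGB2GRAY)
for r in range(226,262):print(r,' '.join('%3d'%v for v in g[r,290:326]))
"
```

```text
[0.52631151 0.12959425 0.01294135] 0.008527948847338871 29.99782919883728 [ 0.95368484  4.18820441 -0.63533377] [ 0.95135765 -0.30566712 -0.00558763]
226  25  22  24  27  27  28  28  22  21  22  19  20  32  61  81  80  76  70  45  24  25  27  27  28  28  53  80  76  61  74 105  19  17  19  19  18
227  27  28  26  29  24  22  20  20  19  20  16  25  52  69  77  71  45  25  26  27  28  28  28  28  31  38  44  55  48  58 102  25  16  17  26  42
228  29  28  28  26  12  15  16  14  16  14   9  20  44  54  45  23  26  28  29  28  28  29  29  25  24  29  29   5  23  53  42  17  26  41  66  87
229  29  27  28  25  21  49  76  50  15  10   8  11  23  29  26  25  28  27  29  27  28  24  19  19  18  14   1   6  54  99  61  39  66  87  86  87
230  26  28  28  24  55 138 183 136  60   4   9   8  30  67  62  28  27  28  29  24  20  19  20  20  18  10   2  10  54  99  91  85  84  85  87  88
231  28  28  27  22  81 182 178 162 109  32   7  12  42  88 119  51  26  23  18  20  21  21  19  19  20  15   3  22  64  89  82  83  84  86  88  90
232  29  28  23  12  54 142 164  79  71  69  29  29  54  71  8
[... 3677 characters left out ...]
 175 171 172 176 177 176 173 174 174 177 178 173 173 176 174 170 134  63  46  56  60  58  54  52  72  66 115
258 167 168 174 179 177 172 169 168 169 170 173 174 174 171 171 171 173 172 170 171 176 178 178 177 175 170 139  96  46  55  60  59  58  58  57  59
259 166 172 176 175 175 171 169 167 168 173 178 175 172 171 171 171 172 171 169 169 171 173 173 172 175 179 178 167  95  40  51  59  60  59  59  58
260 170 175 174 171 170 169 168 170 170 172 173 172 170 171 173 177 174 170 171 171 173 171 167 167 170 173 173 175 164  94  41  50  60  60  59  58
261 167 169 169 167 169 170 171 171 170 167 166 169 172 173 171 172 174 173 173 171 172 171 171 170 171 170 169 168 170 163  98  55  49  58  60  59
```

>>> {"method": "servo_tool", "body": {"series": [[[0, 0, -8, 0], [0, -0.7, -17, 0], [0, -1.5, -24, 0], [0, -3, -31, 0], [0, -4.5, -38, 0], [0, -6.5, -44, 0], [0, -8.5, -51, 0], [0, -11, -57, 0], [0, -11, -57, 0]]]}}

```text
time: 7.48
tool_pos: [0.5225, 0.1185, 0.0704]
ee_rot: [3.141, 0.0, 2.837]
ft_force: [-1.6, 1.5, -0.9]
opening: 0.0089
grasp_force: 30.0
```

>>> {"method": "servo_tool", "body": {"series": [[[0, -2, -3, 0], [0, -2, -3, 0]]]}}

```text
time: 7.72
tool_pos: [0.5223, 0.117, 0.0731]
ee_rot: [3.141, 0.001, 2.837]
ft_force: [-0.6, 1.7, -0.4]
opening: 0.0086
grasp_force: 30.0
```

>>> {"method": "servo_tool", "body": {"series": [[[0, -1.2, -2.5, 0], [0, -1.2, -2.5, 0]]]}}

```text
time: 7.98
tool_pos: [0.5219, 0.1158, 0.0756]
ee_rot: [3.141, 0.001, 2.838]
ft_force: [-0.3, 1.6, -0.1]
opening: 0.0091
grasp_force: 30.0
```

>>> {"method": "servo_tool", "body": {"series": [[[0, -1.3, -2.5, 0], [0, -1.3, -2.5, 0]]]}}

```text
time: 8.22
tool_pos: [0.5214, 0.1145, 0.0781]
ee_rot: [3.141, 0.001, 2.837]
ft_force: [0.1, 2.2, -0.1]
opening: 0.0089
grasp_force: 30.0
```

>>> {"method": "servo_tool", "body": {"series": [[[0, -1, -2, 0], [0, -1, -2, 0]]]}}

```text
time: 8.48
tool_pos: [0.5211, 0.1136, 0.0801]
ee_rot: [3.141, 0.0, 2.837]
ft_force: [-0.3, 1.6, 0.2]
opening: 0.0086
grasp_force: 30.0
```

>>> {"method": "servo_tool", "body": {"series": [[[0, -1, -2, 0], [0, -1, -2, 0]]]}}

```text
time: 8.72
tool_pos: [0.5201, 0.1121, 0.0814]
ee_rot: [-3.141, -0.001, 2.837]
ft_force: [0.7, 1.8, -3.8]
opening: 0.0088
grasp_force: 30.0
```

>>> {"method": "servo_tool", "body": {"series": [[[0, -0.5, -1, 0], [0, -0.5, -1, 0]]]}}

```text
time: 8.98
tool_pos: [0.5197, 0.1115, 0.0823]
ee_rot: [-3.14, -0.001, 2.837]
ft_force: [0.6, -0.4, -5.2]
opening: 0.0091
grasp_force: 30.0
```

```bash
python3 -c "
from h import *
for n,(r0,r1,c0,c1) in {'side':(180,280,275,405),'top':(180,285,230,350)}.items():
  I=env.capture(n);cv2.imwrite('pics/%s4.png'%n,cv2.resize(I[r0:r1,c0:c1,::-1],None,fx=5,fy=5,interpolation=cv2.INTER_CUBIC))
a=cv2.imread('pics/side4.png');b=cv2.imread('pics/top4.png');h=500
cv2.imwrite('pics/both4.png',cv2.resize(np.hstack([a[:500],b[:500]]),None,fx=.62,fy=.62,interpolation=cv2.INTER_AREA))
"
```

```text
(no output)
```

View pics/both4.png

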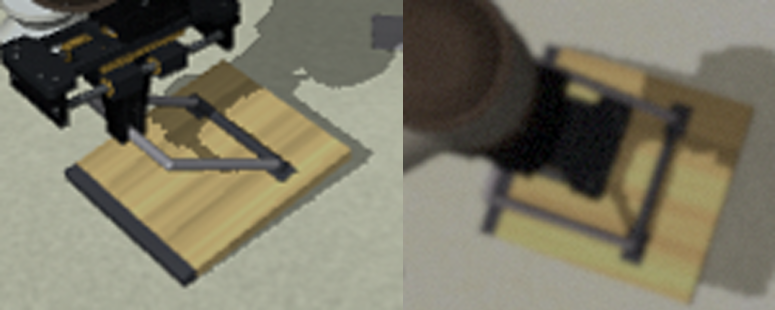

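>>> {"method": "servo_tool", "body": {"series": [[[0, 0.5, 2, 0], [0, 0.5, 2, 0], [0, 0.5, 2, 0]]], "claw": 36}}

```text
time: 9.45
tool_pos: [0.521, 0.1126, 0.0813]
ee_rot: [3.141, 0.001, 2.838]
ft_force: [-0.4, 0.6, 0.5]
opening: 0.0309
grasp_force: 0.0
```

>>> {"method": "servo_tool", "body": {"series": [[[0, 0, -30, 0], [0, 0, -60, 0], [0, -45, -60, 0], [0, -90, -60, 0], [0, -120, -60, 0], [0, -120, -60, 0]]], "claw": 86}}

```text
time: 10.2
tool_pos: [0.4841, -0.0034, 0.1413]
ee_rot: [3.141, 0.0, 2.835]
ft_force: [0.9, 0.2, 0.2]
opening: 0.084
grasp_force: 0.0
```

```bash
python3 -c "
from h import *
o=env.get_obs()
I=env.capture('wrist');cv2.imwrite('pics/w5.png',I[:,:,::-1])
go(.4772,-.0274,.06,1.268)
b=np.array([np.cos(1.268),np.sin(1.268),0])
# projections of real tip candidates
P=o['tool_pos']
H=np.array([.5263,.1293,.0497])-.14*b; w=np.array([b[1],-b[0],0])
F=H+b*.125;F[2]=.113
print('exp foot ends',proj('wrist',[F+.058*w,F-.058*w]).round(0),'top edge back',proj('wrist',[H-.0565*b+k*w+[0,0,.008] for k in(.09,-.09)]).round(0))
"
```

```text
shift [ -0.2 -26.1  81.3] turn -0.003 t 10.25 F [0.84 1.13 0.74] J [ 0.33  0.2  -0.41  0.   -0.97 -2.21] op 0.0845
exp foot ends [[452. 274.]
 [473. 146.]] top edge back [[267. 272.]
 [256. 105.]]
```

View pics/w5.png

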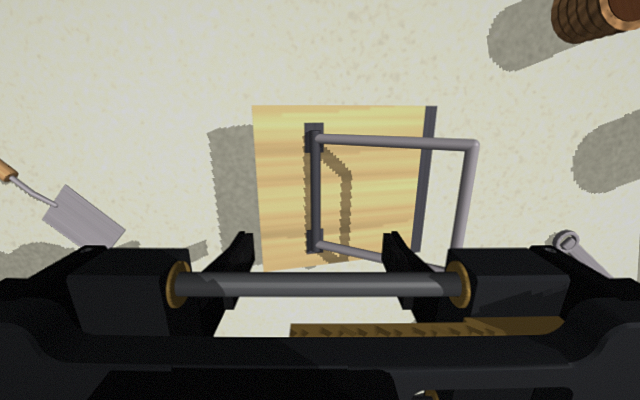

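```bash
python3 -c "
from h import *
o=env.get_obs();P=o['tool_pos']
I=env.capture('wrist');g=cv2.cvtColor(I,cv2.COLOR_RGB2HSV)
m=((g[:,:,1]>70)&(g[:,:,0]<35)&(g[:,:,2]>90)).astype(np.uint8)
E=[];Q=[]
for r in range(112,230,8):
  c=np.where(m[r,240:330])[0];E.append((240+c[0]-.5,r))
  d=np.where((I[r,380:445].max(1)<95))[0]; Q.append((380+d[-1]+.5,r) if len(d) else (0,r))
print(E[:3],Q[:6])
b=np.array([np.cos(1.268),np.sin(1.268),0]);w=np.array([b[1],-b[0],0])
p=plane('wrist',E,.0577);q=plane('wrist',Q,.0117)
print('top edge rel TCP b,w',((p-P)@b).round(4),((p-P)@w).round(3)); print('bottom',((q-P)@b).round(4))
c=plane('wrist',[(253,106),(435,107)],[.0577,.0117]);print('near corners rel w',((c-P)@w).round(4))
print(P,np.polyfit((p-P)@w,(p-P)@b,1))
"
```

```text
[(np.float64(250.5), 112), (np.float64(251.5), 120), (np.float64(251.5), 128)] [(np.float64(434.5), 112), (np.float64(433.5), 120), (np.float64(432.5), 128), (np.float64(431.5), 136), (np.float64(396.5), 144), (np.float64(429.5), 152)]
top edge rel TCP b,w [-0.063  -0.0625 -0.0631 -0.0627 -0.0632 -0.0628 -0.0634 -0.0629 -0.0635
 -0.0631 -0.0627 -0.0633 -0.0629 -0.0635 -0.0631] [-0.084 -0.076 -0.069 -0.061 -0.054 -0.046 -0.038 -0.03  -0.021 -0.013
 -0.005  0.004  0.013  0.022  0.031]
bottom [0.131  0.1309 0.1308 0.1307 0.0912 0.1304 0.1304 0.1303 0.1314 0.1313
 0.1312 0.1312 0.1311 0.1311 0.131 ]
near corners rel w [-0.089  -0.0885]
[ 0.48478241 -0.00247959  0.1413184 ] [-0.00308226 -0.06312222]
```

>>> {"method": "servo_tool", "body": {"series": [[[0, -28, 40, -0.003], [0, -28, 80, -0.003], [0, -28, 105, -0.003], [0, -28, 118, -0.003], [0, -28, 120, -0.003], [0, -28, 120, -0.003]]], "claw": 87}}

```text
time: 11.05
tool_pos: [0.4772, -0.0282, 0.0215]
ee_rot: [3.141, 0.001, 2.841]
ft_force: [-0.0, 0.8, 0.7]
opening: 0.0872
grasp_force: 0.0
```

```bash
python3 -c "
from h import *
o=env.get_obs();print(o['tool_pos'],o['ft_force'],o['opening'])
I=env.capture('side');g=cv2.cvtColor(I,cv2.COLOR_RGB2GRAY)
P=o['tool_pos'];b=np.array([np.cos(1.268),np.sin(1.268),0]);w=np.array([b[1],-b[0],0])
for nm,s in(('A',-1),('B',1)):
  for z in (0,.016,.028):
    print(nm,z,proj('side',[P+s*b*d+k*w+[0,0,z] for d in(.0435,.0585) for k in(-.0095,.0095)]).round(0).tolist())
cv2.imwrite('pics/s6.png',I[:,:,::-1])
t=env.capture('top')
cv2.imwrite('pics/both6.png',np.hstack([cv2.resize(I[190:270,300:400,::-1],None,fx=5,fy=5,interpolation=cv2.INTER_CUBIC)]))
"
```

```text
[ 0.47719971 -0.02816955  0.02150105] [-0.04406716  0.79110544  0.69005293] 0.08716602741415358
A 0 [[369.0, 223.0], [365.0, 219.0], [373.0, 221.0], [368.0, 218.0]]
A 0.016 [[369.0, 218.0], [365.0, 215.0], [373.0, 216.0], [369.0, 213.0]]
A 0.028 [[370.0, 215.0], [365.0, 212.0], [373.0, 213.0], [369.0, 210.0]]
B 0 [[347.0, 234.0], [343.0, 231.0], [343.0, 236.0], [339.0, 233.0]]
B 0.016 [[347.0, 230.0], [343.0, 227.0], [343.0, 232.0], [339.0, 229.0]]
B 0.028 [[347.0, 227.0], [343.0, 224.0], [343.0, 229.0], [339.0, 226.0]]
```

```bash
python3 -c "
import cv2
g=cv2.imread('pics/s6.png',0)
print('    '+' '.join('%3d'%c for c in range(334,378)))
for r in range(206,242):print(r,' '.join('%3d'%v for v in g[r,334:378]))
"
```

```text
334 335 336 337 338 339 340 341 342 343 344 345 346 347 348 349 350 351 352 353 354 355 356 357 358 359 360 361 362 363 364 365 366 367 368 369 370 371 372 373 374 375 376 377
206  10  18  23  24  24  29  28  22  17  17  18  17  17  16  20  29  28  26  26  31  40  52  66  99 108 107 108 108 108 109 113 101   8   7   6   8  17  11  27  75 108 106 111 117
207   8   8  12  20  24  27  25  20  16  12  14  16  20  30  28  28  27  20  18  34  63  82  83  85  91 101 106 108 107 111 112  98   0   5   8  13  18   8  45  97 110 112 138 157
208   8  10  10   7  19  27  24  16  10   7  12  21  28  29  30  23  19  18  26  60  85  84  85  85  87  88  96 104 106 106 102  71   1  12  20  20  21   5  58 114 112 135 155 104
209   8   8   8   9  10  13   8   6   5   9  14  29  31  23  17  16  17  18  26  61  86  84  85  87  86  86  87  94 103 108 104  72   2  12  22  19  16   5  58 112 128 156 104 106
210   7   8   6  12   8   8   7   6   5  13  25  23  19  18  18  19  18  16  27  63  87  87  87  87  85  88  90  92  97 105 104  72   6  17  20  19  13  15  63 112 109 107 106 107
211  17   6   6   8   9 
[... 4855 characters left out ...]
 146 143 142 146 151 155 157 158 156 152 152 152 151 144 139 137 139 142 146 149 152 158 161 162 164 156 111  73  94 133 170 167 166 160 157 154 140 113  96  99
239 161 156 149 144 141 143 147 152 156 158 158 154 152 150 153 149 141 139 137 139 143 146 149 154 159 161 161 161 164 169 166 149 172 168 166 166 159 155 149 136 104  97  99 102
240 153 148 143 142 145 149 154 157 159 158 153 151 152 152 145 140 138 137 141 144 147 151 155 159 161 161 161 164 168 170 169 166 166 166 164 157 155 143 112  96  98 101 104 106
241 146 142 142 147 151 155 157 158 157 151 152 153 154 146 138 136 138 141 146 148 152 157 160 161 161 161 165 168 170 166 164 164 165 161 155 154 142 114  96  98 101 105 106 106
```

>>> {"method": "servo_tool", "body": {"series": [[[0, 0, 7, 0], [0, 3, 7, 0], [0, 4, 7, 0], [0, 4, 7, 0]]]}}

```text
time: 11.65
tool_pos: [0.4776, -0.0247, 0.0139]
ee_rot: [3.141, 0.0, 2.841]
ft_force: [-0.5, 0.0, -0.2]
opening: 0.087
grasp_force: 0.0
```

>>> {"method": "servo_tool", "body": {"series": [[[0, 1.5, 0, 0], [0, 1.5, 0, 0]]]}}

```text
time: 11.9
tool_pos: [0.4774, -0.0238, 0.0138]
ee_rot: [-3.141, -0.001, 2.84]
ft_force: [-0.4, -3.0, 0.6]
opening: 0.0868
grasp_force: 1.4
```

>>> {"method": "servo_tool", "body": {"series": [[[0, 1.5, 0, 0], [0, 1.5, 0, 0]]]}}

```text
time: 12.15
tool_pos: [0.4776, -0.0224, 0.0137]
ee_rot: [-3.141, -0.001, 2.84]
ft_force: [-2.1, -4.0, 2.7]
opening: 0.0873
grasp_force: 2.3
```

>>> {"method": "servo_tool", "body": {"series": [[[0, 1, -3, 0], [0, 2, -7, 0], [0, 4, -13, 0], [0, 4, -13, 0]]]}}

```text
time: 12.65
tool_pos: [0.4803, -0.0177, 0.0275]
ee_rot: [3.14, 0.002, 2.841]
ft_force: [-0.2, -2.5, -1.5]
opening: 0.0869
grasp_force: 1.2
```

```bash
python3 -c "
from h import *
o=env.get_obs();print(o['tool_pos'],o['ft_force'],o['opening'],o['grasp_force'])
I=env.capture('wrist');g=cv2.cvtColor(I,cv2.COLOR_RGB2HSV)
P=o['tool_pos'];b=np.array([np.cos(1.268),np.sin(1.268),0]);w=np.array([b[1],-b[0],0])
m=((g[:,:,1]>70)&(g[:,:,0]<35)&(g[:,:,2]>90))
for r in(130,160,190):
  c=np.where(m[r])[0];d=np.where((I[r,c[-1]:c[-1]+40].max(1)<95))[0]
  print(r,c[0],c[-1],c[-1]+d[-1] if len(d) else None)
  # lines: rays in b-z plane: bottom back corner at .0117 ; top
  q=plane('wrist',[(c[-1]+d[-1]+.5,r)] if len(d) else [(c[-1],r)],.0117);print('bottom b rel TCP',((q-P)@b).round(4))
  for z in(.0577,.0707,.08):print(z,((plane('wrist',[(c[0]-.5,r)],z)-P)@b).round(4))
"
```

```text
[ 0.48030999 -0.01767497  0.02747605] [-0.21465481 -2.50988727 -1.49921175] 0.08686993461422447 1.2352006835862994
130 241 507 521
bottom b rel TCP [0.1499]
0.0577 [-0.044]
0.0707 [-0.0405]
0.08 [-0.038]
160 243 330 351
bottom b rel TCP [0.025]
0.0577 [-0.0442]
0.0707 [-0.0407]
0.08 [-0.0382]
190 245 495 508
bottom b rel TCP [0.1495]
0.0577 [-0.0445]
0.0707 [-0.0409]
0.08 [-0.0384]
```

>>> {"method": "servo_tool", "body": {"series": [[[0, 3.5, -9.5, 0], [0, 7.2, -19, 0], [0, 11.3, -28, 0], [0, 16, -37, 0], [0, 21, -45.5, 0], [0, 26.5, -54, 0], [0, 26.5, -54, 0]]]}}

```text
time: 13.58
tool_pos: [0.4883, 0.0076, 0.0817]
ee_rot: [3.141, 0.002, 2.841]
ft_force: [-1.6, -3.5, 0.4]
opening: 0.087
grasp_force: 1.6
```

```bash
cat > th.py <<'E'
from h import *
o=env.get_obs();print(o['time'],o['tool_pos'].round(4),o['ft_force'].round(1),round(o['opening'],4),round(o['grasp_force'],1))
M=w2c('wrist',env.camera_params('wrist'))
I=env.capture('wrist');g=cv2.cvtColor(I,cv2.COLOR_RGB2HSV)
P=o['tool_pos'];b=np.array([np.cos(1.268),np.sin(1.268),0]);w=np.array([b[1],-b[0],0])
m=((g[:,:,1]>70)&(g[:,:,0]<35)&(g[:,:,2]>90))
for r in(60,90,110,130,190):
  c=np.where(m[r,:560])[0]
  if len(c)<20: continue
  d=np.where(I[r,c[-1]:c[-1]+40].max(1)<95)[0]; e=c[-1]+(d[-1] if len(d) else 0)
  q=plane('wrist',[(e+.5,r)],.01,M); print(r,c[0],c[-1],e,'bottom b',((q-P)@b).round(4),'top b at face z',[(z,((plane('wrist',[(c[0]-.5,r)],P[2]+z,M)-P)@b).round(4)[0]) for z in(.03,.045,.06)])
E
python3 th.py
```

```text
13.575 [0.4883 0.0076 0.0817] [-1.6 -3.5  0.4] 0.087 1.6
110 239 448 456 bottom b [0.1264] top b at face z [(0.03, np.float64(-0.0443)), (0.045, np.float64(-0.0402)), (0.06, np.float64(-0.0361))]
130 240 445 454 bottom b [0.1271] top b at face z [(0.03, np.float64(-0.0446)), (0.045, np.float64(-0.0405)), (0.06, np.float64(-0.0364))]
190 245 438 445 bottom b [0.1267] top b at face z [(0.03, np.float64(-0.0445)), (0.045, np.float64(-0.0404)), (0.06, np.float64(-0.0363))]
```

>>> {"method": "servo_tool", "body": {"series": [[[0, 4.8, -6.4, 0], [0, 11.1, -14.1, 0], [0, 17.8, -21.4, 0], [0, 24.8, -28.5, 0], [0, 32.1, -35.2, 0], [0, 39.8, -41.5, 0], [0, 47.8, -47.4, 0], [0, 56, -53, 0], [0, 56, -53, 0]]]}}

```text
time: 14.75
tool_pos: [0.5048, 0.0619, 0.1341]
ee_rot: [3.14, 0.001, 2.841]
ft_force: [0.1, -1.4, 0.2]
opening: 0.0871
grasp_force: 0.7
```

```bash
python3 th.py
```

```text
14.75 [0.5048 0.0619 0.1341] [ 0.1 -1.4  0.2] 0.0871 0.7
110 238 380 384 bottom b [0.0728] top b at face z [(0.03, np.float64(-0.0449)), (0.045, np.float64(-0.0408)), (0.06, np.float64(-0.0366))]
130 240 379 383 bottom b [0.0732] top b at face z [(0.03, np.float64(-0.0447)), (0.045, np.float64(-0.0406)), (0.06, np.float64(-0.0365))]
190 244 374 378 bottom b [0.0722] top b at face z [(0.03, np.float64(-0.0452)), (0.045, np.float64(-0.041)), (0.06, np.float64(-0.0369))]
```

>>> {"method": "servo_tool", "body": {"series": [[[0, -2.5, 0, 0], [0, -6, 0, 0], [0, -10, 0, 0], [0, -13.5, 0, 0], [0, -15, 0, 0], [0, -15, 0, 0]]], "claw": 57}}

```text
time: 15.55
tool_pos: [0.4993, 0.0461, 0.1338]
ee_rot: [-3.141, -0.0, 2.84]
ft_force: [-0.6, -1.6, -0.0]
opening: 0.0574
grasp_force: 0.5
```

>>> {"method": "servo_tool", "body": {"series": [[[0, -2.5, 0, 0], [0, -6, 0, 0], [0, -10, 0, 0], [0, -13.5, 0, 0], [0, -14, 0, 0], [0, -14, 0, 0]]], "claw": 29}}

```text
time: 16.3
tool_pos: [0.4954, 0.0329, 0.1339]
ee_rot: [-3.141, 0.0, 2.84]
ft_force: [0.1, -0.5, 0.6]
opening: 0.0291
grasp_force: 0.8
```

```bash
python3 th.py
```

```text
16.3 [0.4954 0.0329 0.1339] [ 0.1 -0.5  0.6] 0.0291 0.8
110 291 409 412 bottom b [0.1032] top b at face z [(0.03, np.float64(-0.0153)), (0.045, np.float64(-0.0139)), (0.06, np.float64(-0.0125))]
130 292 407 410 bottom b [0.103] top b at face z [(0.03, np.float64(-0.0151)), (0.045, np.float64(-0.0137)), (0.06, np.float64(-0.0123))]
190 293 401 404 bottom b [0.1028] top b at face z [(0.03, np.float64(-0.0155)), (0.045, np.float64(-0.0141)), (0.06, np.float64(-0.0126))]
```

>>> {"method": "servo_tool", "body": {"series": [[[0, 4, -2, 0], [0, 8, -3.7, 0], [0, 12.3, -5.5, 0], [0, 16.6, -7, 0], [0, 21, -8.7, 0], [0, 25.6, -10, 0], [0, 30, -11.3, 0], [0, 35, -12.5, 0], [0, 35, -12.5, 0]]]}}

```text
time: 17.48
tool_pos: [0.506, 0.0669, 0.1463]
ee_rot: [3.141, 0.0, 2.841]
ft_force: [-0.4, -0.5, 0.1]
opening: 0.0292
grasp_force: 0.2
```

```bash
python3 th.py
```

```text
17.475 [0.506  0.0669 0.1463] [-0.4 -0.5  0.1] 0.0292 0.2
110 291 376 378 bottom b [0.0687] top b at face z [(0.03, np.float64(-0.0154)), (0.045, np.float64(-0.014)), (0.06, np.float64(-0.0126))]
130 291 375 377 bottom b [0.0689] top b at face z [(0.03, np.float64(-0.0157)), (0.045, np.float64(-0.0143)), (0.06, np.float64(-0.0128))]
190 293 372 373 bottom b [0.0686] top b at face z [(0.03, np.float64(-0.0155)), (0.045, np.float64(-0.0141)), (0.06, np.float64(-0.0127))]
```

>>> {"method": "servo_tool", "body": {"series": [[[0, -3, 0, 0], [0, -4, 0, 0], [0, -4, 0, 0]]], "claw": 21}}

```text
time: 17.9
tool_pos: [0.5044, 0.0623, 0.1463]
ee_rot: [-3.141, -0.0, 2.84]
ft_force: [0.1, -1.5, 0.1]
opening: 0.0211
grasp_force: 0.3
```

>>> {"method": "servo_tool", "body": {"series": [[[0, 4.5, -1.6, 0], [0, 9.3, -3, 0], [0, 14, -4.3, 0], [0, 19, -5.5, 0], [0, 24, -6.5, 0], [0, 29, -7.2, 0], [0, 29, -7.2, 0]]]}}

```text
time: 18.77
tool_pos: [0.5134, 0.0907, 0.1535]
ee_rot: [3.141, 0.0, 2.841]
ft_force: [-0.1, 0.4, -0.0]
opening: 0.0209
grasp_force: 0.0
```

```bash
python3 th.py
```

```text
18.775 [0.5134 0.0907 0.1535] [-0.1  0.4 -0. ] 0.0209 0.0
110 300 355 356 bottom b [0.0447] top b at face z [(0.03, np.float64(-0.0104)), (0.045, np.float64(-0.0095)), (0.06, np.float64(-0.0085))]
130 300 354 355 bottom b [0.0444] top b at face z [(0.03, np.float64(-0.0106)), (0.045, np.float64(-0.0096)), (0.06, np.float64(-0.0087))]
190 301 337 352 bottom b [0.0436] top b at face z [(0.03, np.float64(-0.0107)), (0.045, np.float64(-0.0097)), (0.06, np.float64(-0.0087))]
```

>>> {"method": "servo_tool", "body": {"series": [[[0, 5, -1, 0], [0, 10, -2, 0], [0, 15, -2, 0], [0, 20, -2, 0], [0, 25, -2, 0], [0, 30, -2, 0], [0, 35, -2, 0], [0, 40, -2, 0], [0, 40, -2, 0], [0, 40, -2, 0]]]}}

```text
time: 20.08
tool_pos: [0.525, 0.1284, 0.1555]
ee_rot: [-3.141, -0.0, 2.84]
ft_force: [-0.6, 0.4, -0.7]
opening: 0.0209
grasp_force: 0.0
```

```bash
python3 th.py
```

```text
20.075 [0.525  0.1284 0.1555] [-0.6  0.4 -0.7] 0.0209 0.0
110 315 556 595 bottom b [0.3308] top b at face z [(0.03, np.float64(-0.002)), (0.045, np.float64(-0.0019)), (0.06, np.float64(-0.0017))]
130 311 557 587 bottom b [0.3274] top b at face z [(0.03, np.float64(-0.0043)), (0.045, np.float64(-0.0039)), (0.06, np.float64(-0.0036))]
190 315 337 344 bottom b [0.0337] top b at face z [(0.03, np.float64(-0.0022)), (0.045, np.float64(-0.002)), (0.06, np.float64(-0.0018))]
```

>>> {"method": "servo_tool", "body": {"series": [[[0, 4, 0, 0], [0, 8, 1, 0], [0, 12, 1, 0], [0, 16, 2, 0], [0, 20, 2, 0], [0, 24, 3, 0], [0, 28, 3, 0], [0, 32, 4, 0], [0, 36, 4, 0], [0, 39, 4, 0], [0, 41, 4, 0], [0, 41, 4, 0]]]}}

```text
time: 21.62
tool_pos: [0.5373, 0.1677, 0.1515]
ee_rot: [3.142, 0.0, 2.84]
ft_force: [-0.3, 0.1, -0.3]
opening: 0.0208
grasp_force: 0.2
```

```bash
python3 th.py
```

```text
21.625 [0.5373 0.1677 0.1515] [-0.3  0.1 -0.3] 0.0208 0.2
90 531 559 575 bottom b [0.2964] top b at face z [(0.03, np.float64(0.1173)), (0.045, np.float64(0.1063)), (0.06, np.float64(0.0953))]
110 281 559 598 bottom b [0.3307] top b at face z [(0.03, np.float64(-0.0209)), (0.045, np.float64(-0.019)), (0.06, np.float64(-0.0171))]
130 287 559 598 bottom b [0.3375] top b at face z [(0.03, np.float64(-0.0179)), (0.045, np.float64(-0.0163)), (0.06, np.float64(-0.0146))]
190 284 336 336 bottom b [0.0234] top b at face z [(0.03, np.float64(-0.0209)), (0.045, np.float64(-0.019)), (0.06, np.float64(-0.0171))]
```

>>> {"method": "servo_tool", "body": {"series": [[[0, 3, 0, 0], [0, 6, 0, 0], [0, 6, 0, 0]]]}}

```text
time: 22.05
tool_pos: [0.5392, 0.1736, 0.1515]
ee_rot: [3.141, 0.0, 2.841]
ft_force: [-0.4, 1.0, 0.1]
opening: 0.021
grasp_force: 0.3
```

```bash
cat > tb.py <<'E'
from h import *
o=env.get_obs();P=o['tool_pos'];M=w2c('wrist',env.camera_params('wrist'))
I=env.capture('wrist');g=cv2.cvtColor(I,cv2.COLOR_RGB2HSV);b=np.array([np.cos(1.268),np.sin(1.268),0])
m=((g[:,:,1]>70)&(g[:,:,0]<35)&(g[:,:,2]>90))
print(P.round(4),o['ft_force'].round(1),o['grasp_force'],o['opening'])
for r in(120,150,170,190,205):
  c=np.where(m[r,250:420])[0]+250
  if len(c): c=c[c<=c[0]+np.argmax(np.append(np.diff(c)>3,True))]; print(r,c[0],c[-1],'back top b',((plane('wrist',[(c[-1]+.5,r)],.194,M)-P)@b).round(4),'abs',(plane('wrist',[(c[-1]+.5,r)],.194,M)@b).round(4))
E
python3 tb.py
```

```text
[0.5392 0.1736 0.1515] [-0.4  1.   0.1] 0.25432631140574813 0.02104462845451249
120 278 337 back top b [0.01] abs [0.3364]
150 301 337 back top b [0.0103] abs [0.3367]
170 303 303 back top b [-0.008] abs [0.3185]
190 279 294 back top b [-0.0132] abs [0.3133]
205 283 335 back top b [0.0098] abs [0.3363]
```

>>> {"method": "servo_tool", "body": {"series": [[[0, 2, 0, 0], [0, 4, 0, 0], [0, 4, 0, 0]]]}}

```text
time: 22.48
tool_pos: [0.5403, 0.1773, 0.1515]
ee_rot: [3.142, -0.0, 2.841]
ft_force: [0.1, 0.4, 0.8]
opening: 0.021
grasp_force: 0.2
```

>>> {"method": "servo_tool", "body": {"series": [[[0, 2, 0, 0], [0, 4, 0, 0], [0, 4, 0, 0]]]}}

```text
time: 22.85
tool_pos: [0.5414, 0.1811, 0.1515]
ee_rot: [-3.142, -0.0, 2.84]
ft_force: [-0.0, 0.9, 0.7]
opening: 0.021
grasp_force: 0.0
```

```bash
python3 tb.py
```

```text
[0.5414 0.1811 0.1515] [-0.   0.9  0.7] 0.0 0.020987179536759045
120 271 330 back top b [0.0064] abs [0.3406]
150 294 329 back top b [0.006] abs [0.3403]
170 296 326 back top b [0.0045] abs [0.3388]
190 273 288 back top b [-0.0165] abs [0.3178]
205 277 329 back top b [0.0064] abs [0.3407]
```

>>> {"method": "servo_tool", "body": {"series": [[[0, 0, 0, 0], [0, 0, 0, 0], [0, 0, 0, 0]]], "claw": 32}}

```text
time: 23.28
tool_pos: [0.5414, 0.181, 0.1515]
ee_rot: [-3.142, -0.0, 2.84]
ft_force: [-0.3, -0.2, -0.5]
opening: 0.0314
grasp_force: 0.0
```

>>> {"method": "servo_tool", "body": {"series": [[[0, 0, -8, 0], [0, 0, -20, 0], [0, 0, -40, 0], [0, 0, -70, 0], [0, 0, -110, 0], [0, 0, -110, 0]]]}}

```text
time: 24.02
tool_pos: [0.5434, 0.1818, 0.2666]
ee_rot: [3.135, 0.007, 2.841]
ft_force: [0.9, -0.5, -0.6]
opening: 0.032
grasp_force: 0.0
```

```bash
python3 -c "
from h import *
o=env.get_obs();print(o['time'],o['tool_pos'],o['ft_force'])
I=env.capture('side');t=env.capture('top')
cv2.imwrite('pics/f.png',np.vstack([cv2.resize(x[:,:,::-1],(480,300),interpolation=cv2.INTER_AREA) if 0 else x[120:300,180:580,::-1] for x in(I,t)]))"
```

```text
24.025 [0.54344004 0.18182955 0.26661632] [ 0.88612007 -0.46633583 -0.61062449]
```

View pics/f.png

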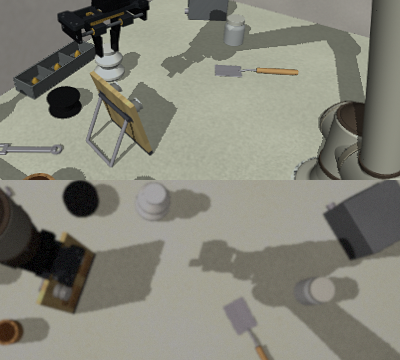

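The picture shows the board standing on its open leg near (120, 120) in the side crop. The gripper is clear above it and the other things are where they were. I'm handing it in.

```bash
python3 -c "
from plant import env
print(env.sign_off())"
```

```text
the job is handed in; nothing more can be done
None
```

The board stands where it lay, leaning back on its leg, which I swung out to the stop; I laid it back gently, touched nothing else on the bench, and handed the job in at about 24 s (no verdict was returned).

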